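# Pack the barista's tasting case in layers

## Task

Pack the wooden tasting case in layers: first stand all the cardboard cartons upright on its floor, then pull the divider plate straight up out of the two sprung catches of its rack and lay it flat on the ledges inside the case, tab up, and last stand all the lidded tins upright on the divider. There are two or three cartons and three or four tins; set the tins down, do not drop them, and do not shift or topple the other things on the counter.

Things in the scene. Friction and masses are not known exactly. Their poses are not given: they have to be found in the camera images.
- case: open wooden case, fixed. Outside 174 x 264 mm (x, y), 92 high; inside 162 x 252, walls and floor 6. Origin: centre of its underside, at counter level; y along its long side, z up. Inner floor at z = 6. At both short ends (y = +-110 to +-126) a solid step as wide as the inside rises to z = 62: these are the ledges for the divider; the floor between them is 162 x 220 mm
- rack: fixed black rack, steel foot 170 x 340 mm (x, y). The divider lies level on its two bars, long side along the rack's y, underside 45 mm above the counter, between low guides with 2 mm play. At both ends a sprung roller catch holds it down; behind each stands a block 50 mm wide, 76 mm high, out to y = +-168. Origin: centre of the foot's underside, z up
- divider: loose flat aluminium plate 150 x 240 x 5 mm (x, y, z), 0.18 kg. Grip tab upright in the middle of its upper face: 40 mm along x, 12 thick along y, its top at z = 41. Origin: centre of the plate's underside, z up. Starts in the rack; fits the case with 6 mm play all round, long side along the case's y, either way round
- catch_a (a joint): sprung steel roller (20 mm diameter, centre 58 mm above the counter, at y = +126 mm of the rack) that overhangs the divider's end by 4 mm. Value: m pushed outwards, 0 at rest, at most 0.010. Lifting the divider straight up by its tab pushes both rollers out; they give way within 10 mm of lift, at 10 to 15 N in all; clear at 30 mm
- catch_b (a joint): sprung steel roller (20 mm diameter, centre 58 mm above the counter, at y = -126 mm of the rack) that overhangs the divider's end by 4 mm. Value: m pushed outwards, 0 at rest, at most 0.010. Lifting the divider straight up by its tab pushes both rollers out; they give way within 10 mm of lift, at 10 to 15 N in all; clear at 30 mm
- carton_1: small plain cardboard carton with a paper band, 40 (x) x 56 (y) x 46 mm high (z), about 0.1 kg, standing on the counter. Origin: centre of its underside; z up. May be absent
- carton_2: small plain cardboard carton with a paper band, 40 (x) x 56 (y) x 46 mm high (z), about 0.1 kg, standing on the counter. Origin: centre of its underside; z up. May be absent
- carton_3: small plain cardboard carton with a paper band, 40 (x) x 56 (y) x 46 mm high (z), about 0.1 kg, standing on the counter. Origin: centre of its underside; z up. May be absent
- tin_1: small round lidded steel tin, 54 mm diameter (lid rim 55), 42 mm high, about 0.12 kg, standing on the counter. Origin: centre of its underside; z up. May be absent
- tin_2: small round lidded steel tin, 54 mm diameter (lid rim 55), 42 mm high, about 0.12 kg, standing on the counter. Origin: centre of its underside; z up. May be absent
- tin_3: small round lidded steel tin, 54 mm diameter (lid rim 55), 42 mm high, about 0.12 kg, standing on the counter. Origin: centre of its underside; z up. May be absent
- tin_4: small round lidded steel tin, 54 mm diameter (lid rim 55), 42 mm high, about 0.12 kg, standing on the counter. Origin: centre of its underside; z up. May be absent
- cup: white open china cup, 76 mm across the rim, 60 mm high, not to be packed. Origin: centre of its underside
- pitcher: steel milk pitcher with handle, 84 mm across, 105 mm high, not to be packed. Origin: centre of its underside
- tamper: dark steel tamper, 58 mm base, 82 mm high, not to be packed. Origin: centre of its underside
- syrup: amber glass bottle, 60 mm diameter, 190 mm high, not to be packed. Origin: centre of its underside
- spoon: spoon lying on the counter, not to be packed. Origin: middle of its underside
- portafilter: portafilter: steel cup 68 mm across, 26 mm high, with a black handle reaching 165 mm along its -x, not to be packed. Origin: centre under the steel cup

How it is judged:
By the outcome, as a careful person would: the job done as asked, in the order asked, and still so for the second after the job is handed in, with the robot touching nothing.
Of carton_1, carton_2, carton_3 only 2 to 3 are there at a start; the rules pass over those that are not, and their reading is None.
Of tin_1, tin_2, tin_3, tin_4 only 3 to 4 are there at a start; the rules pass over those that are not, and their reading is None.
At some moment in a run one of carton_1, carton_2, carton_3, tin_1, tin_2, tin_3, tin_4 may be knocked a few centimetres aside while the robot is not near it.
It also fails if it takes over 210 s, if anything falls off the work surface, if the arm or the gripper's body presses on something with over 40 N, if the wrist force passes 120 N, or if a joint passes its speed limit or range.

## Robot

A 6-joint arm with a two-finger parallel gripper is mounted at the origin on the work surface. World frame = base frame: x ahead of the robot, y to its left, z up, the work surface at z = 0. Lengths are in mm, angles in rad, forces in N, time in s.
With the tool pointing down it reaches from about 325 to 1000 mm from the base axis. Payload 5.1 kg.
Tool frame: the origin (TCP) lies on the mounting face of the last link; the fingertips stand 173 mm ahead of it and the grasp point (between the pads) lies 155 mm ahead of it; z points along the fingers, y is the line along which they close (so a half turn about z gives the same grasp; the last joint's range is limited). The gripper opens to 85 mm and grips with 20 to 120 N. Pads are 22 mm wide; open, the fingers measure 114 mm over their backs; the gripper's body (76 mm by 85 mm) begins 54 mm behind the grasp point. The pads swing forward as they close: fully open they stand 13 mm farther back than shut.
Start: joints at [-1.196, 0.124, 1.65, -0, 1.367, -0.083], TCP at [287.252, -583.072, 404.722] pointing down, gripper open.
Joint ranges: [-2.61, 2.61], [-1.02, 2.33], [0.03, 2.71], [-1.35, 4.49], [0.32, 2.68], [-2.91, 2.91]. Speed limits (rad/s): [2.57, 2.57, 3.14, 3.14, 3.14, 3.14].

## Interface

Orientations are given as [roll, pitch, yaw] about the fixed x, y, z axes, in that order (R = Rz(yaw) Ry(pitch) Rx(roll)).
In Python, from bench import robot gives the robot as it stands. The module is installed in compiled form; this text tells all that it offers.
- The arm moves only by the shell command python3 -m handwheel 'ROWS' [OPENING] [FORCE]. ROWS is JSON, a list of rows, each a list of 2 entries, a list of its own where there are three numbers: the shift along the world's x, y, z in units of 40 mm (1.0 is 40 mm), then the turn, a rotation vector about the world's x, y, z in units of pi/2 rad (1.0 is pi/2 rad). A call has 1 to 10 rows; each row shifts and turns the commanded pose from where the row before left it; what a row does not reach is not made up. A row lasts 1/12 s, in which the tool goes at most 41.7 mm and 7.16 degrees, less where a joint would pass 70% of its speed; a pose out of reach is approached as far as the arm can. A call with a number of a shift or a turn outside -1 to 1 is refused whole. A call with a gripper value outside its range is refused whole. OPENING is the gripper command: -1 is shut, 1 is fully open, values between are in proportion, set as the call begins (- or left out, the last holds). The fingers move at their own pace and stop on an object; FORCE is the grip in N (left out, the last holds). Time passes only in rows, so rows that do not move let the fingers close. It gives the time, the measured TCP pose, the force, the opening and the grip force at its end, in the units of the state.
- robot.observe(): the state, without advancing time (a new reading comes with each control period).
- robot.read_camera(name): name is "scene" or "top"; returns a dict with "frame" (420x560x3 uint8, blue, green, red), "intrinsics" (3x3 intrinsics, pixels), "D" ([k1, k2, p1, p2, k3] as OpenCV has them; the pictures are not rectified), "R" (3x3) and "t" (3): a world point X has camera coordinates R X + t. Camera axes: x right, y down, z forward; pixel columns grow to the right and rows downward; lengths in mm; the calibration is good to about 2 mm. A picture is of the moment at which its call begins. There is no depth.
- robot.hand_in(): hands the job in; it is judged then, once.
Trained networks look in a picture, given as the dict that the camera call returned (one of the last four; its "shot" number tells which), for a name from the list of things; names that differ only in an ending like _2 or _b are one class to them, and where a whole thing is asked for, a point or a joint stands for the part that bears it (a point fixed in the world has none). Each returns a list of dicts, best first, with "p" (0 to 1); they miss things now and then, are a little off and sometimes report something else, mostly with a low value. They report only what shows in the picture. A call takes as long as a camera call.
- robot.look_for(query, picture): "rect" ([left, top, right, bottom] as shares, 0 to 1, of the picture: columns of its width, rows of its height, round what is visible of it).
- robot.regions_of(query, picture): "mask" (420x560 bool, what is visible of it) and "rect" ([left, top, right, bottom] as shares, 0 to 1, of the picture: columns of its width, rows of its height, round what is visible of it).
The state is a dict: "t": time; "qpos": joint angles; "joint_velocities": joint speeds; "tau": joint torques, N m; "tool_pos": TCP position; "tool_rot": TCP orientation; "force": force on the tool from outside, world axes, zero at the start; "ft_torque": the same for the moment, N m; "opening": finger opening in mm; "gripper_force": force on a finger pad.
Only numpy, scipy, OpenCV 4.12 (cv2) and the standard library are available. Lean on these libraries where they do the work, as an engineer would, in place of code of your own. Each camera call takes 0.05 s, during which the arm holds its last target. There are 200 camera calls.

## Working session

There is one attempt and no reset: what is moved stays moved. The work goes in short steps, Python scripts to look and compute and a shell command to move; the robot and the scene stay as the last step left them, time stands still between calls to the robot, and variables do not carry over. Pictures are saved under pics/ and viewed, at most 14 in all, crops included, and the job is handed in when it is done.

```bash
mkdir -p pics; cat > h.py <<'E'
from bench import robot
import numpy as np, cv2
def shot(name, save=None):
    p=robot.read_camera(name)
    if save: cv2.imwrite('pics/'+save,p['frame'])
    return p
def ray(p,uv,z):
    K=np.array(p['intrinsics'],float);D=np.array(p['D'],float);R=np.array(p['R']);t=np.array(p['t']).ravel()
    n=cv2.undistortPoints(np.array([[uv]],float),K,D)[0,0]
    d=R.T@np.array([n[0],n[1],1]);c=-R.T@t
    return c+d*(z-c[2])/d[2]
def proj(p,X):
    K=np.array(p['intrinsics'],float);D=np.array(p['D'],float);R=np.array(p['R'],float);t=np.array(p['t'],float)
    return cv2.projectPoints(np.array(X,float).reshape(-1,3),cv2.Rodrigues(R)[0],t,K,D)[0].reshape(-1,2)
E
python3 - <<'E'
from h import *
a=shot('top','top1.png');b=shot('scene','scene1.png')
for p in (a,b):
    print('cam',(-np.array(p['R']).T@np.array(p['t']).ravel()).round(), np.array(p['R'])[2].round(2))
for q in ['case','rack','divider','carton_1','tin_1','cup','pitcher','tamper','syrup','spoon','portafilter']:
    for n,p in (('top',a),('scene',b)):
        for d in robot.regions_of(q,p):
            if d['p']<.3: continue
            m=d['mask'];pts=np.argwhere(m)[:,::-1].astype(np.float32)
            r=cv2.minAreaRect(pts);
            print(q,n,round(d['p'],2),np.array(r[0]).round(1),np.array(r[1]).round(1),round(r[2],1),len(pts),'z0',ray(p,r[0],0)[:2].round(),'z45',ray(p,r[0],45)[:2].round())
print(robot.observe())
E
```

```text
cam [ 433.   28. 1576.] [ 0.09  0.02 -1.  ]
cam [1082. -457.  938.] [-0.48  0.45 -0.76]
case top 0.78 [294.4 211. ] [92.  59.6] 5.4 5366 z0 [567. -11.] z45 [563. -10.]
case scene 0.91 [270.8 229.4] [ 79.6 116.1] 57.7 8138 z0 [531.  14.] z45 [557.  -9.]
case scene 0.44 [326.  177.5] [23. 18.] 90.0 364 z0 [499. 267.] z45 [527. 232.]
rack top 0.95 [411.1 212.2] [113.   59.3] 78.5 2276 z0 [ 557. -377.] z45 [ 554. -366.]
rack scene 0.63 [152.8 321.4] [148.5  83.7] 41.6 4214 z0 [ 543. -370.] z45 [ 569. -374.]
divider top 0.66 [412.9 211.8] [79.6 50. ] 78.7 3807 z0 [ 558. -383.] z45 [ 555. -371.]
divider top 0.54 [188.2 157.2] [29.  18.4] 45.0 452 z0 [744. 324.] z45 [735. 316.]
divider scene 0.68 [150.8 317.3] [97.7 71.8] 41.5 6471 z0 [ 531. -368.] z45 [ 558. -372.]
carton_1 top 0.84 [210.2 229.6] [16.1 18.8] 26.6 286 z0 [512. 255.] z45 [510. 248.]
carton_1 top 0.83 [209.3 194.1] [19.9 14.5] 21.8 268 z0 [625. 257.] z45 [619. 251.]
carton_1 scene 0.81 [326.5 177. ] [24. 17.] 90.0 370 z0 [499. 269.] z45 [527. 235.]
carton_1 scene 0.74 [354.3 196.7] [20.4 25.5] 76.0 451 z0 [608. 270.] z45 [631
[... 2000 characters left out ...]
.2, 'qpos': array([-1.19560025e+00,  1.23798530e-01,  1.65028656e+00, -1.26033179e-05,
        1.36751017e+00, -8.25867493e-02]), 'joint_velocities': array([-9.81116175e-04,  7.05150088e-04, -1.50843851e-03, -2.71218830e-04,
       -7.39950294e-05, -6.49956206e-04]), 'tau': array([-1.56021747e-04, -4.23600590e+01, -3.65754569e+01, -9.76363344e-05,
        5.06433607e-04,  3.83078520e-05]), 'tool_pos': array([ 287.25166709, -583.07433258,  404.73112162]), 'tool_rot': array([-3.14158905e+00,  1.20873574e-05,  4.57785374e-01]), 'force': array([-0.13321271,  0.10850153,  0.57583173]), 'ft_torque': array([ 0.0294638 , -0.0359033 , -0.02729666]), 'gripper_force': 0.0, 'opening': 85.34716700141118}
```

```bash
cat >> h.py <<'E'
from scipy.optimize import minimize
def box(w,l,h,z=0): return np.array([[x*w/2,y*l/2,z+k*h] for x in(-1,1) for y in(-1,1) for k in(0,1)])
def cyl(r,h,z=0): return np.array([[r*np.cos(a),r*np.sin(a),z+k*h] for a in np.linspace(0,6.283,33)[:-1] for k in(0,1)])
def place(M,x,y,yaw=0):
    c,s=np.cos(yaw),np.sin(yaw); return np.c_[M[:,0]*c-M[:,1]*s+x, M[:,0]*s+M[:,1]*c+y, M[:,2]]
S=4
def sil(p,P):
    uv=proj(p,P); h=cv2.convexHull(uv.astype(np.float32))
    im=np.zeros((420*S//2,560*S//2),np.uint8) # 2x res
    cv2.fillPoly(im,[np.round((h+.5)*2*16-8).astype(np.int32)],1,shift=4); return im>0
def hullmask(m):
    c=np.argwhere(m)[:,::-1].astype(np.int32); return m
def iou(views,M,v):
    s=0
    for p,m in views:
        A=sil(p,place(M,*v)); B=cv2.resize(m.astype(np.uint8),None,fx=2,fy=2,interpolation=0)>0
        s+=(A&B).sum()/max(1,(A|B).sum())
    return s/len(views)
def fit(views,M,v0s,step=(8,8,.15)):
    best=None
    for v0 in v0s:
        v0=np.array(v0,float);n=len(v0)
        sx=np.vstack([v0]+[v0+np.eye(n)[i]*step[i] for i in range(n)])
        r=minimize(lambda v:-iou(views,M,v),v0,method='Nelder-Mead',options=dict(initial_simplex=sx,xatol=.1,fatol=1e-4,maxiter=150))
        if best is None or r.fun<best.fun: best=r
    return best.x,-best.fun
def objs(q,a,b,hgt,pmin=.4):
    """pair top & scene masks by position at half height"""
    out=[]
    B=[d for d in robot.regions_of(q,b) if d['p']>pmin]
    for d in robot.regions_of(q,a):
        if d['p']<pmin: continue
        c=lambda p,m:ray(p,np.argwhere(m).mean(0)[::-1],hgt/2+8)[:2]
        ca=c(a,d['mask']); best=[e for e in B if np.linalg.norm(c(b,e['mask'])-ca)<30]
        v=[(a,d['mask'])]+([(b,best[0]['mask'])] if best else [])
        out.append((ca,v,d['p']))
    return out
E
python3 - <<'E'
from h import *
a=shot('top');b=shot('scene')
for q,M,h in (('carton_1',box(40,56,46),46),('tin_1',cyl(27.3,42),42),('case',box(174,264,92),92)):
    for ca,v,p in objs(q,a,b,h):
        v0=[ca] if q[0]=='t' else [[*ca,y] for y in (0,.8,1.57,2.4)]
        x,f=fit(v,M,v0); print(q,len(v),x.round(2),round(f,3))
M=np.vstack([box(150,240,5,45),box(40,12,1,85)])
for q,h in (('divider',90),):
    for ca,v,p in objs(q,a,b,h):
        if ca[1]<0: print(q,len(v),*fit(v,M,[[*ca,y] for y in(0,.3,-.3)]))
E
python3 -c "
import cv2
a=cv2.imread('pics/top1.png');cv2.imwrite('pics/t.png',cv2.resize(a,(800,600),interpolation=2))
b=cv2.imread('pics/scene1.png');cv2.imwrite('pics/s.png',cv2.resize(b,(800,600),interpolation=2))"
```

```text
carton_1 2 [621.24 253.63   2.68] 0.92
carton_1 2 [512.54 251.48   0.98] 0.888
tin_1 2 [609.69 352.57] 0.85
tin_1 2 [412.63 253.26] 0.861
tin_1 2 [599.92 458.31] 0.635
tin_1 2 [517.22 353.39] 0.904
tin_1 1 [490.65 461.21] 0.919
tin_1 1 [512.28 251.37] 0.791
case 2 [ 5.6066e+02 -1.1510e+01 -1.1000e-01] 0.973
divider 2 [ 555.297088   -371.67509054   -1.4021881 ] 0.959992069046432
```

View pics/t.png

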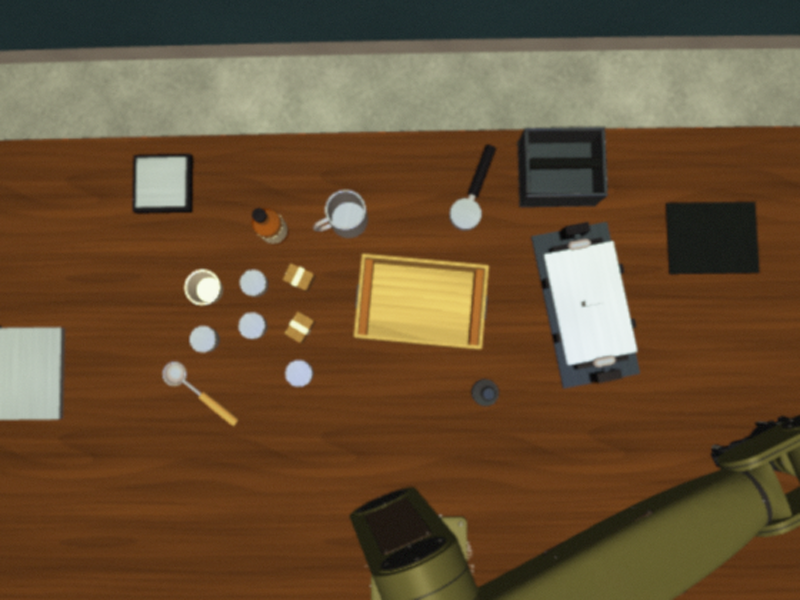

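View pics/s.png

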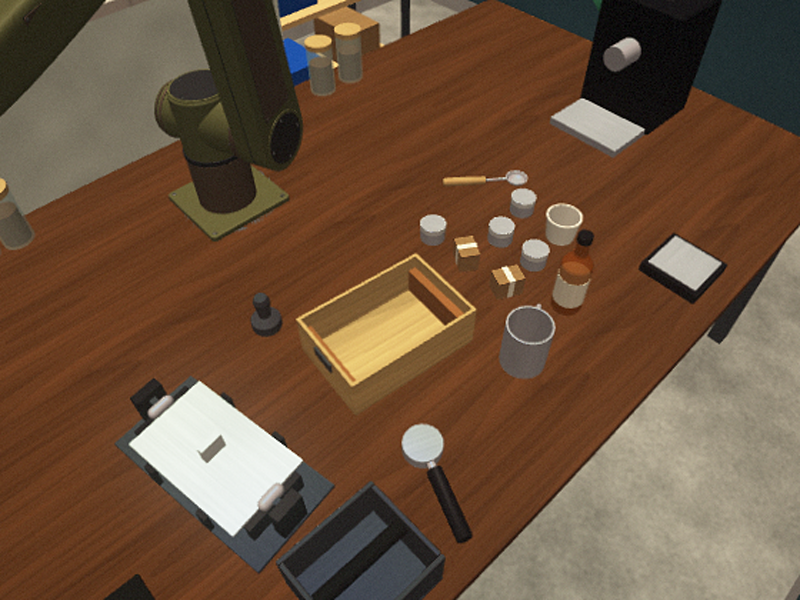

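Two cartons, four tins; fits agree with both pictures. Case ≈(561,-11, yaw -0.11), divider ≈(555,-372, yaw -1.40). First go to carton 1 at (621,254), tool yaw 1.11.

```bash
python3 -m handwheel '[[[0.35,0.85,0],[0,0,0.02]],[[0.35,0.85,0],[0,0,0.02]],[[0.35,0.85,0],[0,0,0.02]],[[0.35,0.85,0],[0,0,0.02]],[[0.35,0.85,0],[0,0,0.02]],[[0.35,0.85,0],[0,0,0.02]],[[0.35,0.85,0],[0,0,0.02]],[[0.35,0.85,0],[0,0,0.02]],[[0.35,0.85,0],[0,0,0.02]],[[0.35,0.85,0],[0,0,0.02]]]' 0.6 40
python3 -m handwheel '[[[0.35,0.85,0],[0,0,0.02]],[[0.35,0.85,0],[0,0,0.02]],[[0.35,0.85,0],[0,0,0.02]],[[0.35,0.85,0],[0,0,0.02]],[[0.35,0.85,0],[0,0,0.02]],[[0.35,0.85,0],[0,0,0.02]],[[0.35,0.85,0],[0,0,0.02]],[[0.35,0.85,0],[0,0,0.02]],[[0.35,0.85,0],[0,0,0.02]],[[0.35,0.85,0],[0,0,0.02]]]'
python3 -m handwheel '[[[0.35,0.85,0],[0,0,0.01]],[[0.35,0.85,0],[0,0,0]],[[0.3,0.85,0],[0,0,0]],[[0.3,0.85,0],[0,0,0]],[[0,0.5,0],[0,0,0]],[[0,0,0],[0,0,0]],[[0,0,0],[0,0,0]]]'
```

```text
t: 2.53
tool_pos: [427.5, -241.3, 405.0]
tool_rot: [3.141, -0.0, 0.773]
force: [1.0, -0.0, 0.5]
opening: 68.4
gripper_force: 0.0
t: 3.37
tool_pos: [567.6, 98.9, 404.9]
tool_rot: [3.141, -0.0, 1.088]
force: [-0.2, -0.1, 0.2]
opening: 68.2
gripper_force: 0.0
t: 3.95
tool_pos: [619.1, 254.0, 404.4]
tool_rot: [-3.141, 0.001, 1.104]
force: [0.1, -0.7, 0.2]
opening: 68.6
gripper_force: 0.0
```

```bash
python3 -m handwheel '[[[0.05,0,-0.8],[0,0,0]],[[0,0,-0.8],[0,0,0]],[[0,0,-0.8],[0,0,0]],[[0,0,-0.8],[0,0,0]],[[0,0,-0.8],[0,0,0]],[[0,0,-0.8],[0,0,0]],[[0,0,-0.5],[0,0,0]],[[0,0,-0.25],[0,0,0]],[[0,0,0],[0,0,0]]]'
python3 -m handwheel '[[[0,0,0],[0,0,0]],[[0,0,0],[0,0,0]],[[0,0,0],[0,0,0]],[[0,0,0],[0,0,0]],[[0,0,0],[0,0,0]],[[0,0,0],[0,0,0]],[[0,0,0],[0,0,0]],[[0,0,0],[0,0,0]]]' -1 30
```

```text
t: 4.7
tool_pos: [620.1, 251.4, 179.7]
tool_rot: [-3.138, 0.004, 1.101]
force: [0.9, 0.9, 0.5]
opening: 68.3
gripper_force: 0.0
t: 5.37
tool_pos: [622.5, 253.2, 185.6]
tool_rot: [3.138, -0.003, 1.102]
force: [0.4, -1.2, 6.8]
opening: 39.4
gripper_force: 31.9
```

```bash
python3 -m handwheel '[[[0,0,0.2],[0,0,0]],[[0,0,0.5],[0,0,0]],[[0,0,0.7],[0,0,0]],[[0,0,0.7],[0,0,0]],[[0,0,0.7],[0,0,0]],[[0,0,0.5],[0,0,0]],[[-0.2,-0.5,0.2],[0,0,0.03]],[[-0.2,-0.7,0],[0,0,0.03]],[[-0.2,-0.7,0],[0,0,0.03]],[[-0.2,-0.7,0],[0,0,0.03]]]'
python3 -m handwheel '[[[-0.2,-0.7,0],[0,0,0.03]],[[-0.2,-0.7,0],[0,0,0.03]],[[-0.2,-0.7,0],[0,0,0.03]],[[0,-0.5,0],[0,0,0.02]],[[0,-0.2,0],[0,0,0]],[[0,0,0],[0,0,0]],[[0,0,0],[0,0,0]],[[0,0,0],[0,0,0]]]'
python3 - <<'E'
from h import *
a=shot('top');b=shot('scene','s2.png')
M=box(174,264,92)
for ca,v,p in objs('case',a,b,92): print(len(v),*fit(v,M,[[561,-11,-.11]]))
E
```

```text
t: 6.2
tool_pos: [588.4, 148.3, 323.3]
tool_rot: [3.141, -0.0, 1.294]
force: [0.7, -0.6, -0.8]
opening: 39.6
gripper_force: 31.1
t: 6.87
tool_pos: [565.4, 37.9, 322.9]
tool_rot: [3.142, -0.001, 1.463]
force: [-0.4, -0.8, -1.0]
opening: 39.9
gripper_force: 31.1
1 [ 5.62615837e+02 -1.31781443e+01 -1.34441189e-01] 0.5017790262172285
```

View pics/s2.png

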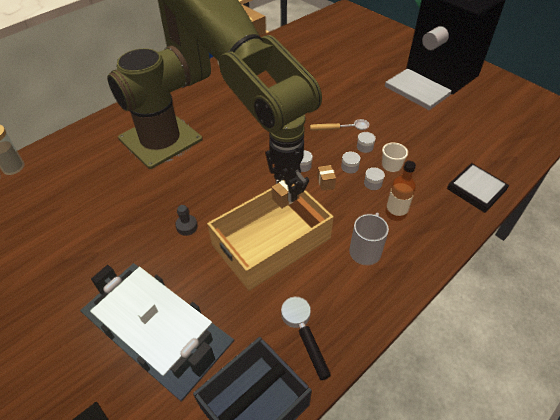

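```bash
python3 -m handwheel '[[[0,0,-0.4],[0,0,0]],[[0,0,-0.7],[0,0,0]],[[0,0,-0.7],[0,0,0]],[[0,0,-0.7],[0,0,0]],[[0,0,-0.4],[0,0,0]],[[0,0,-0.2],[0,0,0]],[[0,0,-0.15],[0,0,0]],[[0,0,-0.05],[0,0,0]],[[0,0,0],[0,0,0]],[[0,0,0],[0,0,0]]]'
python3 -m handwheel '[[[0,0,-0.04],[0,0,0]],[[0,0,0],[0,0,0]]]'
```

```text
t: 7.9
tool_pos: [566.1, 37.1, 192.1]
tool_rot: [3.139, -0.0, 1.463]
force: [-0.2, 0.2, -1.4]
opening: 39.5
gripper_force: 30.2
t: 8.07
tool_pos: [566.3, 37.0, 191.5]
tool_rot: [3.139, -0.0, 1.463]
force: [-2.3, 0.4, 6.2]
opening: 39.8
gripper_force: 31.1
```

```bash
python3 -m handwheel '[[[0,0,0],[0,0,0]],[[0,0,0],[0,0,0]],[[0,0,0],[0,0,0]],[[0,0,0],[0,0,0]],[[0,0,0.3],[0,0,0]],[[0,0,0.7],[0,0,0]],[[0,0,0.7],[0,0,0]],[[0,0,0.7],[0,0,0]],[[0,0,0.7],[0,0,0]],[[0,0,0.4],[0,0,0]]]' 0.45
python3 -m handwheel '[[[-0.15,0.5,0],[0,0,0.07]],[[-0.15,0.6,0],[0,0,0.07]],[[-0.15,0.6,0],[0,0,0.07]],[[-0.15,0.6,0],[0,0,0.07]],[[-0.15,0.6,0],[0,0,0.07]],[[-0.15,0.6,0],[0,0,0.07]],[[-0.15,0.6,0],[0,0,0.07]],[[-0.15,0.6,0],[0,0,0.07]],[[-0.15,0.4,0],[0,0,0.07]],[[0,0.25,0],[0,0,0.06]]]' 0.6
python3 -m handwheel '[[[0,0,0],[0,0,0]],[[0,0,0],[0,0,0]]]'
python3 - <<'E'
from h import *
a=shot('top');b=shot('scene','s3.png')
M=box(40,56,46)
for ca,v,p in objs('carton_1',a,b,46): print(len(v),ca,*fit(v,M,[[*ca,.98],[*ca,-.1]]))
E
```

```text
t: 8.9
tool_pos: [565.9, 36.9, 334.0]
tool_rot: [3.136, -0.0, 1.463]
force: [-0.5, 0.2, 0.3]
opening: 61.7
gripper_force: 0.0
t: 9.73
tool_pos: [510.2, 252.6, 330.0]
tool_rot: [3.141, -0.0, 2.554]
force: [0.3, -0.2, -0.3]
opening: 68.6
gripper_force: 0.0
t: 9.9
tool_pos: [511.1, 251.2, 329.7]
tool_rot: [3.141, 0.001, 2.546]
force: [0.2, 0.7, 0.1]
opening: 68.3
gripper_force: 0.0
2 [566.00937724  36.20378617] [ 5.65186044e+02  3.72649120e+01 -1.22136712e-01] 0.8933590454131856
```

View pics/s3.png

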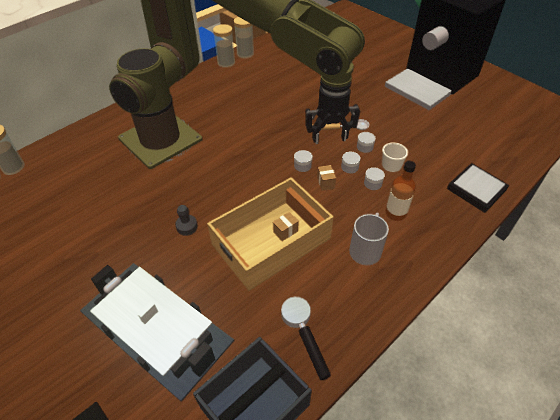

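```bash
python3 -m handwheel '[[[0.03,0,-0.5],[0,0,0]],[[0,0,-0.7],[0,0,0]],[[0,0,-0.7],[0,0,0]],[[0,0,-0.7],[0,0,0]],[[0,0,-0.5],[0,0,0]],[[0,0,-0.3],[0,0,0]],[[0,0,-0.2],[0,0,0]],[[0,0,-0.05],[0,0,0]],[[0,0,0],[0,0,0]]]'
python3 -m handwheel '[[[0,0,0],[0,0,0]],[[0,0,0],[0,0,0]],[[0,0,0],[0,0,0]],[[0,0,0],[0,0,0]],[[0,0,0],[0,0,0]],[[0,0,0],[0,0,0]],[[0,0,0],[0,0,0]],[[0,0,0],[0,0,0]]]' -1 30
```

```text
t: 10.85
tool_pos: [512.8, 250.8, 183.5]
tool_rot: [3.141, 0.0, 2.546]
force: [0.0, 0.9, 0.5]
opening: 68.5
gripper_force: 0.0
t: 11.52
tool_pos: [513.3, 251.3, 184.9]
tool_rot: [3.139, 0.002, 2.547]
force: [-0.1, -0.6, 6.1]
opening: 39.7
gripper_force: 31.4
```

```bash
python3 -m handwheel '[[[0,0,0.2],[0,0,0]],[[0,0,0.5],[0,0,0]],[[0,0,0.7],[0,0,0]],[[0,0,0.8],[0,0,0]],[[0,0,0.8],[0,0,0]],[[0.1,-0.5,0.5],[0,0,0.03]],[[0.1,-0.7,0],[0,0,0.03]],[[0.1,-0.7,0],[0,0,0.03]],[[0.1,-0.7,0],[0,0,0.03]],[[0.1,-0.8,0],[0,0,0.03]]]'
python3 -m handwheel '[[[0.1,-0.8,0],[0,0,0.03]],[[0.1,-0.8,0],[0,0,0.03]],[[0.1,-0.8,0],[0,0,0.03]],[[0.1,-0.8,0],[0,0,0.03]],[[0.1,-0.7,0],[0,0,0.03]],[[0.06,-0.5,0],[0,0,0.01]],[[0,0,0],[0,0,0]],[[0,0,0],[0,0,0]]]'
python3 -m handwheel '[[[0,0,-0.5],[0,0,0]],[[0,0,-0.7],[0,0,0]],[[0,0,-0.7],[0,0,0]],[[0,0,-0.6],[0,0,0]],[[0,0,-0.4],[0,0,0]],[[0,0,-0.2],[0,0,0]],[[0,0,-0.15],[0,0,0]],[[0,0,0],[0,0,0]],[[0,0,0],[0,0,0]]]'
```

```text
t: 12.35
tool_pos: [532.0, 114.1, 323.3]
tool_rot: [3.141, -0.0, 2.786]
force: [0.6, 0.3, -1.0]
opening: 39.4
gripper_force: 30.7
t: 13.02
tool_pos: [554.6, -61.9, 322.9]
tool_rot: [3.141, -0.001, 3.032]
force: [-0.0, -0.7, -0.4]
opening: 39.8
gripper_force: 30.7
t: 13.77
tool_pos: [555.3, -60.7, 194.0]
tool_rot: [-3.142, 0.001, 3.034]
force: [-0.2, 0.3, -1.3]
opening: 39.8
gripper_force: 30.7
```

```bash
python3 -m handwheel '[[[0,0,-0.08],[0,0,0]],[[0,0,-0.04],[0,0,0]],[[0,0,0],[0,0,0]]]'
python3 -m handwheel '[[[0,0,0],[0,0,0]],[[0,0,0],[0,0,0]],[[0,0,0],[0,0,0]],[[0,0,0],[0,0,0]],[[0,0,0.3],[0,0,0]],[[0,0,0.7],[0,0,0]],[[0,0,0.7],[0,0,0]],[[0,0,0.7],[0,0,0]],[[0,0,0.7],[0,0,0]],[[0,0,0.4],[0,0,0]]]' 0.35
python3 -m handwheel '[[[0,-0.5,0],[0,0,-0.07]],[[0,-0.8,0],[0,0,-0.07]],[[0,-0.8,0],[0,0,-0.07]],[[0,-0.8,0],[0,0,-0.07]],[[0,-0.8,0],[0,0,-0.07]],[[0,-0.8,0],[0,0,-0.07]],[[0,-0.8,0],[0,0,-0.07]],[[0,-0.8,0],[0,0,-0.07]],[[0,-0.8,0],[0,0,-0.07]],[[0,-0.6,0],[0,0,-0.07]]]' 0.35
python3 -m handwheel '[[[0,-0.2,0],[0,0,-0.07]],[[0,-0.1,0],[0,0,-0.05]],[[0,0,0],[0,0,0]],[[0,0,0],[0,0,0]]]' -0.1
python3 - <<'E'
from h import *
a=shot('top');b=shot('scene','s4.png')
M=box(40,56,46)
for ca,v,p in objs('carton_1',a,b,46): print(len(v),ca,*fit(v,M,[[*ca,1.4],[*ca,-.1]]))
f=b['frame'][230:400,60:260];cv2.imwrite('pics/c4.png',cv2.resize(f,(800,680))[:600])
cv2.imwrite('pics/s4.png',cv2.resize(b['frame'][150:390,60:380],(800,600),interpolation=2))
E
```

```text
t: 14.02
tool_pos: [556.0, -61.2, 190.9]
tool_rot: [3.142, 0.003, 3.034]
force: [-2.8, 0.8, 6.3]
opening: 39.7
gripper_force: 31.6
t: 14.85
tool_pos: [555.5, -61.2, 333.2]
tool_rot: [-3.141, 0.006, 3.034]
force: [0.4, -0.3, 0.6]
opening: 57.8
gripper_force: 0.0
t: 15.68
tool_pos: [554.4, -363.5, 329.3]
tool_rot: [3.141, 0.001, 1.928]
force: [-0.2, 1.1, 0.5]
opening: 57.5
gripper_force: 0.0
t: 16.02
tool_pos: [554.7, -373.2, 328.8]
tool_rot: [3.141, 0.0, 1.747]
force: [-0.6, 0.1, 0.3]
opening: 38.6
gripper_force: 0.0
2 [557.26669555 -60.12036064] [555.9576249  -60.36319291  -1.61003801] 0.9208752305610072
2 [565.72833215  36.12586327] [ 5.64344688e+02  3.62851118e+01 -8.46936257e-02] 0.8755256863544303
```

View pics/s4.png

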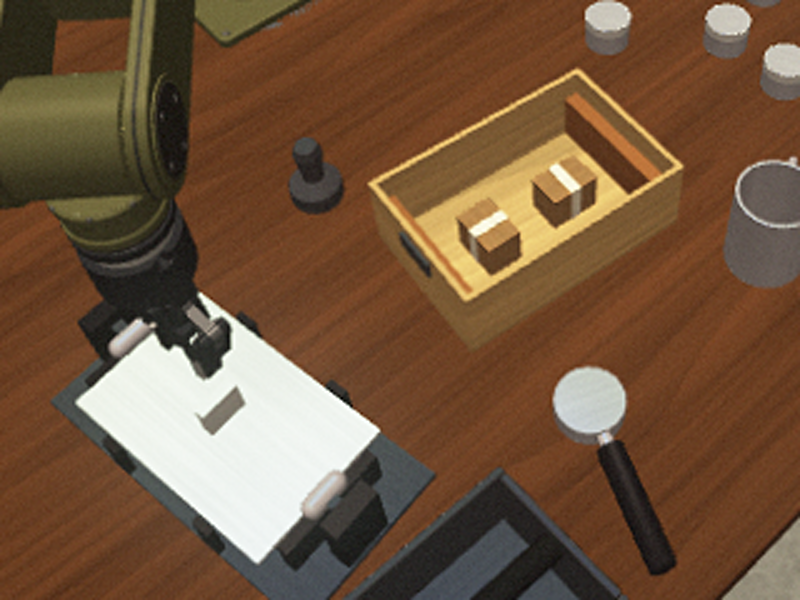

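```bash
python3 - <<'E'
from h import *
a=shot('top');b=shot('scene')
M=box(174,264,92)
for ca,v,p in objs('case',a,b,92): print(len(v),*fit(v,M,[[561,-11,-.11]],step=(4,4,.05)))
for pm in v: print(fit([pm],M,[[561,-11,-.11]],step=(4,4,.05)))
E
python3 -m handwheel '[[[0,0.03,-0.4],[0,0,0]],[[0,0,-0.6],[0,0,0]],[[0,0,-0.6],[0,0,0]],[[0,0,-0.4],[0,0,0]],[[0,0,-0.25],[0,0,0]],[[0,0,-0.15],[0,0,0]],[[0,0,0],[0,0,0]],[[0,0,0],[0,0,0]]]' -0.1 100
```

```text
2 [ 5.60861858e+02 -1.20338661e+01 -1.08507531e-01] 0.8615872068283179
(array([ 5.60032665e+02, -9.72522291e+00, -1.17449203e-01]), np.float64(0.8679042364163472))
(array([ 5.60882517e+02, -1.23380229e+01, -1.06332447e-01]), np.float64(0.8622765304279781))
t: 17.08
tool_pos: [555.2, -372.1, 233.1]
tool_rot: [3.141, 0.001, 1.746]
force: [-0.8, 0.5, 0.5]
opening: 38.5
gripper_force: 0.0
```

```bash
python3 -m handwheel '[[[0,0,0],[0,0,0]],[[0,0,0],[0,0,0]],[[0,0,0],[0,0,0]],[[0,0,0],[0,0,0]],[[0,0,0],[0,0,0]],[[0,0,0],[0,0,0]],[[0,0,0],[0,0,0]],[[0,0,0],[0,0,0]],[[0,0,0],[0,0,0]]]' -1 100
```

```text
t: 17.83
tool_pos: [555.4, -372.3, 234.3]
tool_rot: [3.14, 0.002, 1.746]
force: [0.1, 0.7, 6.5]
opening: 9.9
gripper_force: 98.5
```

```bash
python3 -m handwheel '[[[0,0,0.05],[0,0,0]],[[0,0,0.08],[0,0,0]],[[0,0,0.1],[0,0,0]],[[0,0,0.1],[0,0,0]],[[0,0,0.1],[0,0,0]],[[0,0,0.1],[0,0,0]],[[0,0,0.1],[0,0,0]],[[0,0,0.1],[0,0,0]],[[0,0,0.15],[0,0,0]],[[0,0,0.2],[0,0,0]]]'
python3 -m handwheel '[[[0,0,0.3],[0,0,0]],[[0,0,0.5],[0,0,0]],[[0,0,0.5],[0,0,0]],[[0,0,0.5],[0,0,0]],[[0,0,0.2],[0,0,0]],[[0,0,0],[0,0,0]],[[0,0,0],[0,0,0]],[[0,0,0],[0,0,0]]]'
python3 - <<'E'
from h import *
a=shot('top');b=shot('scene','s5.png')
cv2.imwrite('pics/s5.png',cv2.resize(b['frame'][150:390,60:380],(800,600),interpolation=2))
o=robot.observe(); print(o['tool_pos'],o['tool_rot'])
z=o['tool_pos'][2]-234.3+45
M=np.vstack([box(150,240,5,z)])
for q in('divider',):
  for n,p in(('top',a),('scene',b)):
    for d in robot.regions_of(q,p):
      if d['p']>.4: print(n,d['p'],d['mask'].sum(),*fit([(p,d['mask'])],M,[[555,-372,-1.40]],step=(4,4,.05)))
E
```

```text
t: 18.67
tool_pos: [554.6, -371.8, 276.1]
tool_rot: [-3.141, -0.0, 1.746]
force: [0.8, 0.0, -1.3]
opening: 9.8
gripper_force: 100.0
t: 19.33
tool_pos: [554.5, -371.6, 354.0]
tool_rot: [-3.14, -0.002, 1.746]
force: [0.1, 1.2, -1.6]
opening: 10.0
gripper_force: 100.0
[ 554.47528735 -371.56339124  353.37851687] [-3.13928265e+00 -2.57339086e-03  1.74580740e+00]
top 0.84 2050 [ 555.63898415 -367.87704491   -1.40024442] 0.43246565823935007
top 0.43 276 [ 555.  -372.    -1.4] 0.0
scene 0.87 6528 [ 554.61358846 -371.69394612   -1.40316173] 0.8224035043169121
scene 0.59 518 [ 555.  -372.    -1.4] 0.0
```

View pics/s5.png

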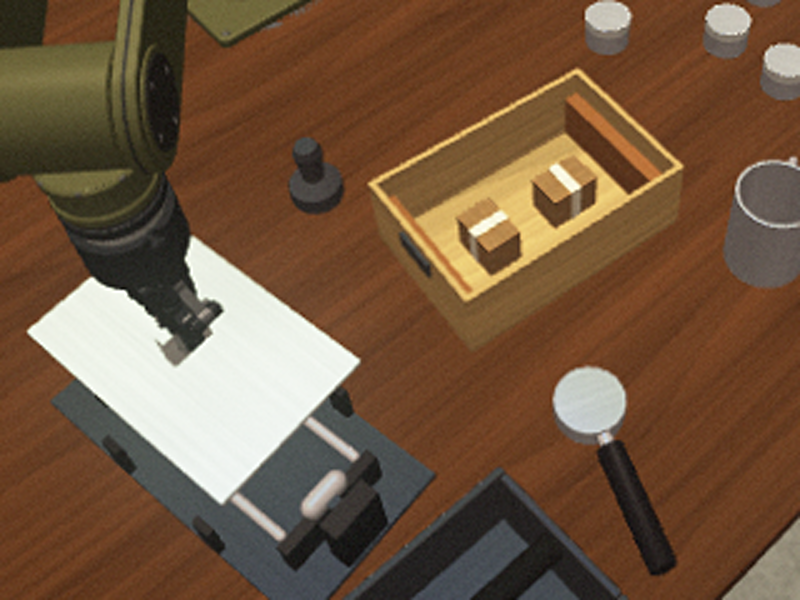

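```bash
python3 -m handwheel '[[[0.02,0.3,0],[0,0,0.03]],[[0.02,0.5,0],[0,0,0.05]],[[0.02,0.6,0],[0,0,0.06]],[[0.02,0.7,0],[0,0,0.06]],[[0.02,0.7,0],[0,0,0.06]],[[0.02,0.7,0],[0,0,0.06]],[[0.02,0.7,0],[0,0,0.06]],[[0.02,0.7,0],[0,0,0.06]],[[0,0.7,0],[0,0,0.06]],[[0,0.7,0],[0,0,0.06]]]'
python3 -m handwheel '[[[0,0.7,0],[0,0,0.06]],[[0,0.7,0],[0,0,0.06]],[[0,0.6,0],[0,0,0.06]],[[0,0.4,0],[0,0,0.05]],[[0,0.2,0],[0,0,0.03]],[[0,0.1,0],[0,0,0]],[[0,0,0],[0,0,0]],[[0,0,0],[0,0,0]],[[0,0,0],[0,0,0]]]'
python3 - <<'E'
from h import *
b=shot('scene');a=shot('top')
o=robot.observe(); print(o['tool_pos'],o['tool_rot'])
z=o['tool_pos'][2]-234.3+45
M=np.vstack([box(150,240,5,z)])
for d in robot.regions_of('divider',b)[:1]: print(d['p'],*fit([(b,d['mask'])],M,[[561,-12,-.11]],step=(4,4,.05)))
f=b['frame'].copy()
for P in(place(M,561,-12,-.11),place(box(174,264,92),560.8,-11.8,-.11)):
  for u in proj(b,P): cv2.circle(f,tuple(int(v) for v in u.round()),1,(0,0,255),-1)
cv2.imwrite('pics/s6.png',cv2.resize(f[130:310,160:400],(800,600),interpolation=2))
E
```

```text
t: 20.37
tool_pos: [561.0, -118.5, 354.9]
tool_rot: [-3.141, -0.001, 2.63]
force: [0.1, 0.5, -2.2]
opening: 10.2
gripper_force: 100.0
t: 21.12
tool_pos: [561.3, -12.5, 355.3]
tool_rot: [-3.141, -0.0, 3.032]
force: [0.7, -0.4, -1.6]
opening: 9.9
gripper_force: 100.0
[561.27981036 -12.60373131 355.43247012] [-3.14145331e+00 -1.30553660e-04  3.03240392e+00]
0.62 [ 5.61603751e+02 -1.31276953e+01 -1.16336649e-01] 0.861804128754525
```

View pics/s6.png

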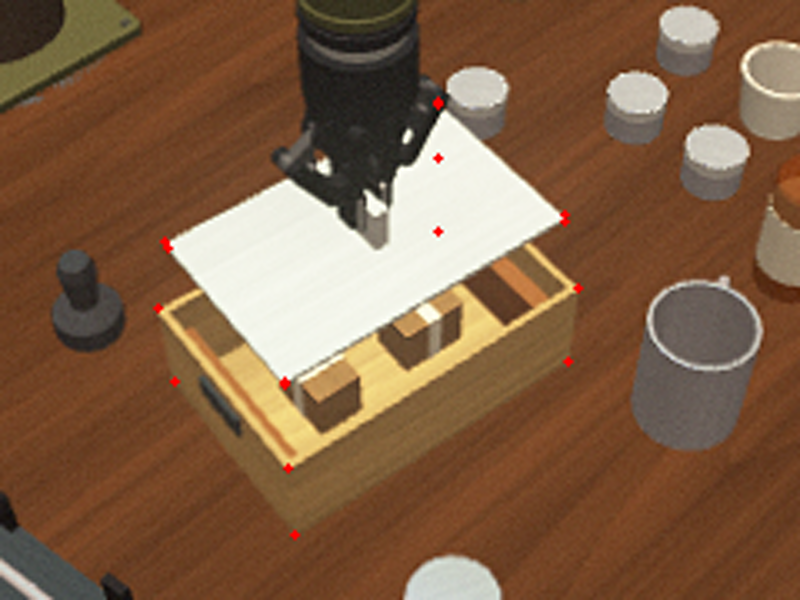

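```bash
python3 -m handwheel '[[[-0.01,0.02,-0.3],[0,0,0]],[[0,0,-0.5],[0,0,0]],[[0,0,-0.4],[0,0,0]],[[0,0,-0.3],[0,0,0]],[[0,0,-0.3],[0,0,0]],[[0,0,-0.3],[0,0,0]],[[0,0,-0.2],[0,0,0]],[[0,0,-0.1],[0,0,0]],[[0,0,0],[0,0,0]],[[0,0,0],[0,0,0]]]'
python3 -m handwheel '[[[0,0,-0.06],[0,0,0]],[[0,0,-0.04],[0,0,0]],[[0,0,-0.04],[0,0,0]],[[0,0,0],[0,0,0]]]'
```

```text
t: 22.1
tool_pos: [561.1, -11.1, 259.8]
tool_rot: [-3.142, 0.001, 3.034]
force: [0.0, -0.7, -2.6]
opening: 10.2
gripper_force: 100.0
t: 22.43
tool_pos: [560.8, -11.1, 253.9]
tool_rot: [-3.142, -0.0, 3.034]
force: [0.4, 0.2, -1.2]
opening: 10.2
gripper_force: 100.0
```

```bash
python3 -m handwheel '[[[0,0,-0.03],[0,0,0]],[[0,0,-0.03],[0,0,0]],[[0,0,-0.02],[0,0,0]],[[0,0,0],[0,0,0]]]'
```

```text
t: 22.77
tool_pos: [561.0, -11.1, 251.3]
tool_rot: [3.142, 0.0, 3.034]
force: [-2.6, 0.3, 2.9]
opening: 10.1
gripper_force: 100.8
```

```bash
python3 -m handwheel '[[[0,0,-0.01],[0,0,0]],[[0,0,0],[0,0,0]],[[0,0,0],[0,0,0]],[[0,0,0],[0,0,0]],[[0,0,0],[0,0,0]],[[0,0,0],[0,0,0]],[[0,0,0.2],[0,0,0]],[[0,0,0.5],[0,0,0]],[[0,0,0.8],[0,0,0]],[[0,0,0.8],[0,0,0]]]' 0 30
python3 -m handwheel '[[[-0.3,0.6,0.4],[0,0,0]],[[-0.3,0.8,0],[0,0,0]],[[-0.3,0.8,0],[0,0,0]],[[-0.3,0.8,0],[0,0,0]],[[-0.3,0.8,0],[0,0,0]],[[-0.3,0.6,0],[0,0,0]],[[-0.3,0.5,0],[0,0,0]],[[-0.3,0.4,0],[0,0,0]],[[0,0,0],[0,0,0]],[[0,0,0],[0,0,0]]]' 0.7 30
python3 - <<'E'
from h import *
b=shot('scene','s7.png');a=shot('top')
o=robot.observe(); print(o['tool_pos'],o['tool_rot'])
M=box(150,240,5,62)
for d in robot.regions_of('divider',b)[:1]: print(d['p'],*fit([(b,d['mask'])],M,[[561,-12,-.11]],step=(4,4,.05)))
for ca,v,p in objs('tin_1',a,b,42): print(p,len(v),*fit(v,cyl(27.3,42),[ca]))
for d in robot.regions_of('tin_1',b):
  m=d['mask']; print('scene',d['p'],*fit([(b,m)],cyl(27.3,42),[ray(b,np.argwhere(m).mean(0)[::-1],25)[:2]]))
E
```

```text
t: 23.6
tool_pos: [560.3, -11.0, 342.7]
tool_rot: [3.142, -0.003, 3.034]
force: [0.8, 0.6, 0.6]
opening: 42.5
gripper_force: 0.0
t: 24.43
tool_pos: [464.5, 201.5, 359.0]
tool_rot: [3.142, 0.001, 3.036]
force: [0.6, -0.5, -0.1]
opening: 72.9
gripper_force: 0.0
[465.16647447 200.55771268 358.79116636] [-3.14153293e+00  8.66951852e-04  3.03372459e+00]
0.65 [ 5.61e+02 -1.20e+01 -1.10e-01] 0.0
0.74 2 [413.01436745 252.50715919] 0.760865119733737
0.7 1 [ 428.91095045 -391.40244403] 0.32558139534883723
0.56 2 [489.28141453 460.75279576] 0.9147324479357213
0.55 2 [609.69737488 352.90775247] 0.8442044941031457
0.44 2 [517.77546516 354.22286188] 0.7185494867190696
scene 0.85 [414.61486218 251.67546848] 0.9108367626886146
scene 0.8 [489.21620036 459.96340181] 0.9422936449963477
scene 0.74 [516.68124713 353.80610713] 0.8638211382113821
scene 0.63 [610.88282182 351.32992476] 0.8304761904761905
```

View pics/s7.png

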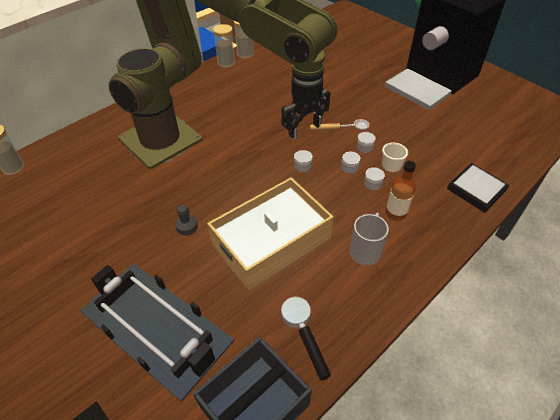

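```bash
python3 -m handwheel '[[[-0.3,0.3,0],[0,0,0]],[[-0.5,0.5,0],[0,0,0]],[[-0.3,0.3,-0.2],[0,0,0]],[[-0.15,0.15,-0.5],[0,0,0]],[[0,0,-0.8],[0,0,0]],[[0,0,-0.8],[0,0,0]],[[0,0,-0.8],[0,0,0]],[[0,0,-0.7],[0,0,0]],[[0,0,-0.4],[0,0,0]],[[0,0,-0.2],[0,0,0]]]'
python3 -m handwheel '[[[0,0,-0.08],[0,0,0]],[[0,0,0],[0,0,0]],[[0,0,0],[0,0,0]]]'
python3 -m handwheel '[[[0,0,0],[0,0,0]],[[0,0,0],[0,0,0]],[[0,0,0],[0,0,0]],[[0,0,0],[0,0,0]],[[0,0,0],[0,0,0]],[[0,0,0],[0,0,0]],[[0,0,0],[0,0,0]]]' -1 30
```

```text
t: 25.57
tool_pos: [413.9, 249.9, 179.2]
tool_rot: [-3.139, -0.005, 3.033]
force: [-0.9, 0.2, 0.4]
opening: 72.3
gripper_force: 0.0
t: 25.82
tool_pos: [415.7, 251.1, 180.4]
tool_rot: [3.14, 0.002, 3.034]
force: [0.2, 0.3, 0.5]
opening: 72.7
gripper_force: 0.0
t: 26.4
tool_pos: [415.8, 251.3, 180.9]
tool_rot: [3.14, 0.003, 3.034]
force: [-0.9, -1.7, 6.8]
opening: 53.3
gripper_force: 32.0
```

```bash
python3 -m handwheel '[[[0,0,0.2],[0,0,0]],[[0,0,0.5],[0,0,0]],[[0,0,0.8],[0,0,0]],[[0,0,0.8],[0,0,0]],[[0,0,0.8],[0,0,0]],[[0.1,-0.3,0.6],[0,0,0]],[[0.2,-0.6,0.3],[0,0,0]],[[0.25,-0.8,0],[0,0,0]],[[0.25,-0.8,0],[0,0,0]],[[0.25,-0.8,0],[0,0,0]]]'
python3 -m handwheel '[[[0.25,-0.8,0],[0,0,0]],[[0.25,-0.8,0],[0,0,0]],[[0.25,-0.8,0],[0,0,0]],[[0.25,-0.8,0],[0,0,0]],[[0.25,-0.8,0],[0,0,0]],[[0.15,-0.5,0],[0,0,0]],[[0.05,-0.2,0],[0,0,0]],[[0,0,-0.4],[0,0,0]],[[0,0,-0.6],[0,0,0]],[[0,0,-0.5],[0,0,0]]]'
python3 -m handwheel '[[[0,0,-0.4],[0,0,0]],[[0,0,-0.2],[0,0,0]],[[0,0,-0.1],[0,0,0]],[[0,0,0],[0,0,0]],[[0,0,0],[0,0,0]]]'
```

```text
t: 27.23
tool_pos: [456.6, 117.8, 339.9]
tool_rot: [3.141, 0.001, 3.035]
force: [1.1, 0.2, -1.2]
opening: 53.5
gripper_force: 32.0
t: 28.07
tool_pos: [514.5, -68.8, 278.5]
tool_rot: [3.141, 0.0, 3.034]
force: [-1.4, -0.4, -1.8]
opening: 53.4
gripper_force: 32.0
t: 28.48
tool_pos: [515.2, -68.9, 252.0]
tool_rot: [-3.142, 0.001, 3.034]
force: [0.7, -0.2, -0.9]
opening: 53.1
gripper_force: 32.0
```

```bash
python3 -m handwheel '[[[0,0,-0.06],[0,0,0]],[[0,0,-0.03],[0,0,0]],[[0,0,0],[0,0,0]]]'
python3 -m handwheel '[[[0,0,-0.03],[0,0,0]],[[0,0,0],[0,0,0]]]'
```

```text
t: 28.73
tool_pos: [515.0, -69.1, 248.1]
tool_rot: [-3.142, 0.001, 3.034]
force: [-0.2, -0.3, -1.3]
opening: 53.0
gripper_force: 32.0
t: 28.9
tool_pos: [515.2, -69.1, 247.9]
tool_rot: [3.142, 0.0, 3.034]
force: [-3.7, 1.3, 6.8]
opening: 53.4
gripper_force: 32.7
```

```bash
python3 -m handwheel '[[[0,0,0],[0,0,0]],[[0,0,0],[0,0,0]],[[0,0,0],[0,0,0]],[[0,0,0],[0,0,0]],[[0,0,0.2],[0,0,0]],[[0,0,0.6],[0,0,0]],[[0,0,0.8],[0,0,0]],[[0,0,0.7],[0,0,0]],[[0.1,0.4,0.05],[0,0,0]],[[0.2,0.8,0],[0,0,0]]]' 0.58
python3 -m handwheel '[[[0.2,0.9,0],[0,0,0]],[[0.2,0.9,0],[0,0,0]],[[0.2,0.9,0],[0,0,0]],[[0.2,0.9,0],[0,0,0]],[[0.2,0.9,0],[0,0,0]],[[0.2,0.9,0],[0,0,0]],[[0.2,0.9,0],[0,0,0]],[[0.2,0.9,0],[0,0,0]],[[0.2,0.9,0],[0,0,0]],[[0.2,0.7,0],[0,0,0]]]'
python3 -m handwheel '[[[0.08,0.4,0],[0,0,0]],[[0,0.15,0],[0,0,0]],[[0,0,0],[0,0,0]],[[0,0,0],[0,0,0]]]' 0.7
python3 - <<'E'
from h import *
b=shot('scene','s8.png')
for d in robot.regions_of('tin_1',b):
  m=d['mask']; c=ray(b,np.argwhere(m).mean(0)[::-1],25)[:2]
  print('scene',round(d['p'],2),*fit([(b,m)],cyl(27.3,42,67 if c[1]<120 else 0),[c]))
E
```

```text
t: 29.73
tool_pos: [527.6, -22.5, 344.5]
tool_rot: [-3.14, 0.007, 3.03]
force: [0.3, -0.4, -1.0]
opening: 67.4
gripper_force: 0.0
t: 30.57
tool_pos: [606.8, 333.7, 340.8]
tool_rot: [3.141, 0.0, 3.035]
force: [-0.3, 0.3, 0.1]
opening: 67.3
gripper_force: 0.0
t: 30.9
tool_pos: [609.9, 352.4, 340.3]
tool_rot: [-3.141, -0.0, 3.034]
force: [-0.1, -0.4, 0.1]
opening: 72.3
gripper_force: 0.0
scene 0.95 [512.23445724 -70.11164704] 0.9464285714285714
scene 0.8 [489.59021101 458.64477147] 0.7230428360413589
scene 0.62 [611.1955454  351.20900785] 0.9415422885572139
scene 0.53 [517.8545465  351.89966731] 0.9177343223196224
```

View pics/s8.png

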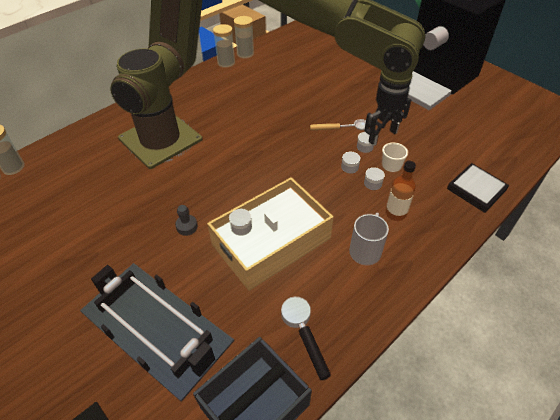

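```bash
python3 -m handwheel '[[[0.02,0,-0.4],[0,0,0]],[[0,0,-0.7],[0,0,0]],[[0,0,-0.8],[0,0,0]],[[0,0,-0.8],[0,0,0]],[[0,0,-0.6],[0,0,0]],[[0,0,-0.4],[0,0,0]],[[0,0,-0.2],[0,0,0]],[[0,0,-0.1],[0,0,0]],[[0,0,0],[0,0,0]],[[0,0,0],[0,0,0]]]'
python3 -m handwheel '[[[0,0,0],[0,0,0]],[[0,0,0],[0,0,0]],[[0,0,0],[0,0,0]],[[0,0,0],[0,0,0]],[[0,0,0],[0,0,0]],[[0,0,0],[0,0,0]],[[0,0,0],[0,0,0]]]' -1 30
python3 -m handwheel '[[[0,0,0.2],[0,0,0]],[[0,0,0.5],[0,0,0]],[[0,0,0.8],[0,0,0]],[[0,0,0.8],[0,0,0]],[[0,0,0.8],[0,0,0]],[[0,-0.3,0.6],[0,0,0]],[[0,-0.6,0.3],[0,0,0]],[[0,-0.8,0],[0,0,0]],[[-0.05,-0.8,0],[0,0,0]],[[-0.05,-0.8,0],[0,0,0]]]'
python3 -m handwheel '[[[-0.05,-0.9,0],[0,0,0]],[[-0.05,-0.9,0],[0,0,0]],[[-0.05,-0.9,0],[0,0,0]],[[-0.05,-0.9,0],[0,0,0]],[[-0.05,-0.9,0],[0,0,0]],[[-0.05,-0.9,0],[0,0,0]],[[-0.05,-0.9,0],[0,0,0]],[[0,-0.7,0],[0,0,0]],[[0,-0.3,0],[0,0,0]],[[0,-0.15,0],[0,0,0]]]'
```

```text
t: 31.83
tool_pos: [611.6, 353.1, 182.0]
tool_rot: [3.14, 0.002, 3.034]
force: [0.6, -0.3, 0.1]
opening: 72.8
gripper_force: 0.0
t: 32.42
tool_pos: [611.7, 353.3, 182.8]
tool_rot: [3.14, 0.003, 3.034]
force: [-0.0, -1.2, 5.8]
opening: 53.2
gripper_force: 32.3
t: 33.25
tool_pos: [606.3, 220.0, 340.8]
tool_rot: [3.141, 0.0, 3.035]
force: [0.8, 0.8, -1.8]
opening: 53.0
gripper_force: 32.0
t: 34.08
tool_pos: [592.5, -78.7, 340.3]
tool_rot: [3.141, -0.0, 3.031]
force: [0.6, 0.3, -2.0]
opening: 53.3
gripper_force: 32.0
```

```bash
python3 -m handwheel '[[[0,0.02,-0.4],[0,0,0]],[[0,0,-0.6],[0,0,0]],[[0,0,-0.5],[0,0,0]],[[0,0,-0.4],[0,0,0]],[[0,0,-0.2],[0,0,0]],[[0,0,-0.1],[0,0,0]],[[0,0,0],[0,0,0]],[[0,0,-0.03],[0,0,0]],[[0,0,0],[0,0,0]]]'
python3 -m handwheel '[[[0,0,-0.03],[0,0,0]],[[0,0,0],[0,0,0]]]'
```

```text
t: 34.83
tool_pos: [593.4, -76.1, 252.5]
tool_rot: [-3.141, 0.002, 3.034]
force: [0.3, -0.3, -1.5]
opening: 53.3
gripper_force: 32.1
t: 35.0
tool_pos: [593.1, -76.3, 250.8]
tool_rot: [-3.141, 0.001, 3.034]
force: [-0.4, 0.2, -1.4]
opening: 52.9
gripper_force: 32.1
```

```bash
python3 -m handwheel '[[[0,0,-0.03],[0,0,0]],[[0,0,0],[0,0,0]]]'
python3 -m handwheel '[[[0,0,-0.03],[0,0,0]],[[0,0,0],[0,0,0]]]'
```

```text
t: 35.17
tool_pos: [593.2, -76.4, 249.8]
tool_rot: [-3.142, 0.001, 3.034]
force: [-2.0, 0.4, 2.7]
opening: 52.9
gripper_force: 32.2
t: 35.33
tool_pos: [593.3, -76.4, 249.8]
tool_rot: [-3.142, 0.001, 3.034]
force: [-4.6, 1.1, 10.7]
opening: 53.2
gripper_force: 33.0
```

```bash
python3 -m handwheel '[[[0,0,0],[0,0,0]],[[0,0,0],[0,0,0]],[[0,0,0],[0,0,0]],[[0,0,0],[0,0,0]],[[0,0,0.2],[0,0,0]],[[0,0,0.6],[0,0,0]],[[0,0,0.8],[0,0,0]],[[0,0,0.7],[0,0,0]],[[-0.1,0.4,0],[0,0,0]],[[-0.15,0.8,0],[0,0,0]]]' 0.58
python3 -m handwheel '[[[-0.15,0.9,0],[0,0,0]],[[-0.15,0.9,0],[0,0,0]],[[-0.15,0.9,0],[0,0,0]],[[-0.15,0.9,0],[0,0,0]],[[-0.2,0.9,0],[0,0,0]],[[-0.2,0.9,0],[0,0,0]],[[-0.2,0.9,0],[0,0,0]],[[-0.15,0.9,0],[0,0,0]],[[-0.15,0.9,0],[0,0,0]],[[-0.15,0.8,0],[0,0,0]]]'
python3 -m handwheel '[[[0,0.4,0],[0,0,0]],[[0,0.15,0],[0,0,0]],[[0,0,0],[0,0,0]],[[0,0,0],[0,0,0]]]' 0.7
python3 - <<'E'
from h import *
b=shot('scene','s9.png')
for d in robot.regions_of('tin_1',b):
  m=d['mask']; c=ray(b,np.argwhere(m).mean(0)[::-1],25)[:2]
  print('scene',round(d['p'],2),*fit([(b,m)],cyl(27.3,42,67 if c[1]<120 else 0),[c]))
E
```

```text
t: 36.17
tool_pos: [584.0, -30.0, 343.6]
tool_rot: [-3.14, 0.007, 3.03]
force: [0.0, 0.7, -0.7]
opening: 67.4
gripper_force: 0.0
t: 37.0
tool_pos: [516.1, 329.8, 340.2]
tool_rot: [3.141, 0.001, 3.035]
force: [0.9, -0.5, 0.1]
opening: 67.5
gripper_force: 0.0
t: 37.33
tool_pos: [517.2, 349.0, 339.5]
tool_rot: [-3.141, -0.0, 3.034]
force: [0.3, -0.0, 1.1]
opening: 72.5
gripper_force: 0.0
scene 0.92 [516.87718488 353.2675865 ] 0.9412550066755674
scene 0.9 [591.9678223  -77.44386755] 0.9369712351945855
scene 0.88 [511.68335389 -70.10041384] 0.9510968921389397
scene 0.57 [489.93520203 460.69528942] 0.9266123054114158
```

```bash
python3 -m handwheel '[[[0,0.1,-0.4],[0,0,0]],[[0,0,-0.7],[0,0,0]],[[0,0,-0.8],[0,0,0]],[[0,0,-0.8],[0,0,0]],[[0,0,-0.6],[0,0,0]],[[0,0,-0.4],[0,0,0]],[[0,0,-0.2],[0,0,0]],[[0,0,-0.1],[0,0,0]],[[0,0,0],[0,0,0]],[[0,0,0],[0,0,0]]]'
python3 -m handwheel '[[[0,0,0],[0,0,0]],[[0,0,0],[0,0,0]],[[0,0,0],[0,0,0]],[[0,0,0],[0,0,0]],[[0,0,0],[0,0,0]],[[0,0,0],[0,0,0]],[[0,0,0],[0,0,0]]]' -1 30
python3 -m handwheel '[[[0,0,0.2],[0,0,0]],[[0,0,0.5],[0,0,0]],[[0,0,0.8],[0,0,0]],[[0,0,0.8],[0,0,0]],[[0,0,0.8],[0,0,0]],[[0.1,-0.3,0.6],[0,0,0]],[[0.2,-0.6,0.3],[0,0,0]],[[0.25,-0.8,0],[0,0,0]],[[0.25,-0.8,0],[0,0,0]],[[0.25,-0.8,0],[0,0,0]]]'
python3 -m handwheel '[[[0.25,-0.9,0],[0,0,0]],[[0.25,-0.9,0],[0,0,0]],[[0.25,-0.9,0],[0,0,0]],[[0.2,-0.8,0],[0,0,0]],[[0.15,-0.6,0],[0,0,0]],[[0.05,-0.2,0],[0,0,0]],[[0,-0.05,0],[0,0,0]],[[0,0,0],[0,0,0]],[[0,0,0],[0,0,0]]]'
```

```text
t: 38.27
tool_pos: [517.6, 353.6, 180.9]
tool_rot: [3.14, 0.002, 3.033]
force: [0.5, -0.1, 0.4]
opening: 72.7
gripper_force: 0.0
t: 38.85
tool_pos: [517.7, 354.1, 181.6]
tool_rot: [3.14, 0.003, 3.034]
force: [0.3, -1.6, 6.9]
opening: 53.2
gripper_force: 32.3
t: 39.68
tool_pos: [558.6, 220.7, 340.1]
tool_rot: [3.141, 0.0, 3.035]
force: [0.3, -0.7, -1.4]
opening: 53.4
gripper_force: 32.0
t: 40.43
tool_pos: [604.5, 48.8, 339.3]
tool_rot: [3.141, -0.001, 3.035]
force: [0.1, -0.1, -1.0]
opening: 53.5
gripper_force: 32.0
```

Contact expected at about 248.6.

```bash
python3 -m handwheel '[[[0,-0.07,-0.4],[0,0,0]],[[0,0,-0.6],[0,0,0]],[[0,0,-0.5],[0,0,0]],[[0,0,-0.4],[0,0,0]],[[0,0,-0.2],[0,0,0]],[[0,0,-0.1],[0,0,0]],[[0,0,-0.03],[0,0,0]],[[0,0,0],[0,0,0]],[[0,0,0],[0,0,0]]]'
python3 -m handwheel '[[[0,0,-0.03],[0,0,0]],[[0,0,0],[0,0,0]]]'
python3 -m handwheel '[[[0,0,-0.02],[0,0,0]],[[0,0,0],[0,0,0]]]'
```

```text
t: 41.18
tool_pos: [605.4, 45.2, 251.8]
tool_rot: [3.141, 0.002, 3.034]
force: [-0.1, 0.2, -0.4]
opening: 53.4
gripper_force: 32.0
t: 41.35
tool_pos: [605.2, 44.9, 250.0]
tool_rot: [3.141, 0.002, 3.034]
force: [-0.3, -0.2, -1.2]
opening: 53.0
gripper_force: 32.0
t: 41.52
tool_pos: [604.9, 44.9, 248.6]
tool_rot: [3.141, 0.001, 3.034]
force: [-0.2, -0.6, -0.5]
opening: 53.3
gripper_force: 32.1
```

```bash
python3 -m handwheel '[[[0,0,-0.03],[0,0,0]],[[0,0,0],[0,0,0]]]'
python3 -m handwheel '[[[0,0,0],[0,0,0]],[[0,0,0],[0,0,0]],[[0,0,0],[0,0,0]],[[0,0,0],[0,0,0]],[[0,0,0.2],[0,0,0]],[[0,0,0.6],[0,0,0]],[[0,0,0.8],[0,0,0]],[[0,0,0.7],[0,0,0]],[[-0.1,0.4,0],[0,0,0]],[[-0.2,0.8,0],[0,0,0]]]' 0.58
python3 -m handwheel '[[[-0.25,0.9,0],[0,0,0]],[[-0.25,0.9,0],[0,0,0]],[[-0.25,0.9,0],[0,0,0]],[[-0.25,0.9,0],[0,0,0]],[[-0.25,0.9,0],[0,0,0]],[[-0.25,0.9,0],[0,0,0]],[[-0.25,0.9,0],[0,0,0]],[[-0.25,0.9,0],[0,0,0]],[[-0.25,0.8,0],[0,0,0]],[[-0.2,0.7,0],[0,0,0]]]'
python3 -m handwheel '[[[-0.15,0.4,0],[0,0,0]],[[0,0.1,0],[0,0,0]],[[0,0,0],[0,0,0]],[[0,0,0],[0,0,0]]]' 0.7
python3 - <<'E'
from h import *
b=shot('scene','s10.png')
for d in robot.regions_of('tin_1',b):
  m=d['mask']; c=ray(b,np.argwhere(m).mean(0)[::-1],25)[:2]
  print('scene',round(d['p'],2),*fit([(b,m)],cyl(27.3,42,67 if c[1]<120 else 0),[c]))
E
```

```text
t: 41.68
tool_pos: [605.1, 44.9, 248.6]
tool_rot: [-3.142, -0.0, 3.034]
force: [-3.9, -0.1, 5.2]
opening: 52.9
gripper_force: 32.6
t: 42.52
tool_pos: [594.2, 91.4, 343.4]
tool_rot: [3.141, 0.007, 3.03]
force: [0.3, -0.2, -0.6]
opening: 67.7
gripper_force: 0.0
t: 43.35
tool_pos: [493.8, 443.1, 339.8]
tool_rot: [3.141, 0.0, 3.035]
force: [0.8, -0.4, 0.0]
opening: 67.7
gripper_force: 0.0
t: 43.68
tool_pos: [489.3, 460.1, 339.1]
tool_rot: [-3.141, 0.0, 3.033]
force: [0.5, 0.5, 0.2]
opening: 72.5
gripper_force: 0.0
scene 0.91 [604.70577688  43.31960955] 0.9086651053864169
scene 0.75 [488.68325576 459.65841547] 0.852017937219731
scene 0.72 [591.5597176 -76.906639 ] 0.9508336896109448
scene 0.72 [510.5825075  -69.19993729] 0.8936170212765957
```

View pics/s10.png

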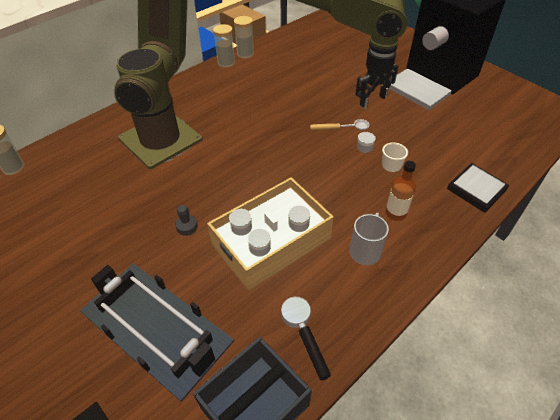

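```bash
python3 -m handwheel '[[[0,0,-0.4],[0,0,0]],[[0,0,-0.7],[0,0,0]],[[0,0,-0.8],[0,0,0]],[[0,0,-0.8],[0,0,0]],[[0,0,-0.6],[0,0,0]],[[0,0,-0.4],[0,0,0]],[[0,0,-0.2],[0,0,0]],[[0,0,-0.07],[0,0,0]],[[0,0,0],[0,0,0]],[[0,0,0],[0,0,0]]]'
python3 -m handwheel '[[[0,0,0],[0,0,0]],[[0,0,0],[0,0,0]],[[0,0,0],[0,0,0]],[[0,0,0],[0,0,0]],[[0,0,0],[0,0,0]],[[0,0,0],[0,0,0]],[[0,0,0],[0,0,0]]]' -1 30
python3 -m handwheel '[[[0,0,0.2],[0,0,0]],[[0,0,0.5],[0,0,0]],[[0,0,0.8],[0,0,0]],[[0,0,0.8],[0,0,0]],[[0,0,0.8],[0,0,0]],[[0,-0.3,0.6],[0,0,0]],[[0,-0.6,0.3],[0,0,0]],[[0.1,-0.8,0],[0,0,0]],[[0.1,-0.8,0],[0,0,0]],[[0.1,-0.8,0],[0,0,0]]]'
python3 -m handwheel '[[[0.1,-0.9,0],[0,0,0]],[[0.1,-0.9,0],[0,0,0]],[[0.1,-0.9,0],[0,0,0]],[[0.1,-0.9,0],[0,0,0]],[[0.1,-0.9,0],[0,0,0]],[[0.1,-0.9,0],[0,0,0]],[[0.1,-0.8,0],[0,0,0]],[[0,-0.5,0],[0,0,0]],[[0,-0.15,0],[0,0,0]],[[0,0,0],[0,0,0]]]'
python3 -m handwheel '[[[0,0,0],[0,0,0]],[[0,0,0],[0,0,0]]]'
```

```text
t: 44.62
tool_pos: [489.7, 461.3, 182.3]
tool_rot: [3.139, 0.002, 3.034]
force: [0.3, 0.8, 1.1]
opening: 72.3
gripper_force: 0.0
t: 45.2
tool_pos: [489.6, 461.5, 182.7]
tool_rot: [3.139, 0.003, 3.034]
force: [-0.8, -0.7, 5.8]
opening: 53.2
gripper_force: 32.3
t: 46.03
tool_pos: [500.4, 327.8, 340.9]
tool_rot: [3.141, 0.0, 3.035]
force: [0.0, 0.7, -1.9]
opening: 53.4
gripper_force: 31.9
t: 46.87
tool_pos: [528.6, 53.8, 340.3]
tool_rot: [3.141, -0.0, 3.031]
force: [0.3, 0.8, -0.6]
opening: 53.4
gripper_force: 31.9
t: 47.03
tool_pos: [528.7, 55.9, 340.3]
tool_rot: [3.141, -0.0, 3.035]
force: [-0.2, -0.4, -1.3]
opening: 53.3
gripper_force: 31.9
```

```bash
python3 -m handwheel '[[[0,-0.07,-0.4],[0,0,0]],[[0,0,-0.6],[0,0,0]],[[0,0,-0.5],[0,0,0]],[[0,0,-0.4],[0,0,0]],[[0,0,-0.2],[0,0,0]],[[0,0,-0.1],[0,0,0]],[[0,0,-0.05],[0,0,0]],[[0,0,0],[0,0,0]],[[0,0,0],[0,0,0]]]'
python3 -m handwheel '[[[0,0,-0.03],[0,0,0]],[[0,0,0],[0,0,0]]]'
python3 -m handwheel '[[[0,0,-0.03],[0,0,0]],[[0,0,0],[0,0,0]]]'
```

```text
t: 47.78
tool_pos: [529.4, 52.4, 251.5]
tool_rot: [3.141, 0.002, 3.034]
force: [0.9, 0.1, -1.5]
opening: 53.1
gripper_force: 32.0
t: 47.95
tool_pos: [529.2, 52.1, 249.9]
tool_rot: [3.141, 0.002, 3.034]
force: [-0.3, 0.2, -0.8]
opening: 53.0
gripper_force: 32.0
t: 48.12
tool_pos: [529.3, 52.1, 249.7]
tool_rot: [3.141, 0.001, 3.034]
force: [-3.4, 0.4, 5.6]
opening: 52.8
gripper_force: 32.5
```

Contact; release, retreat and check.

```bash
python3 -m handwheel '[[[0,0,0],[0,0,0]],[[0,0,0],[0,0,0]],[[0,0,0],[0,0,0]],[[0,0,0],[0,0,0]],[[0,0,0.2],[0,0,0]],[[0,0,0.6],[0,0,0]],[[0,0,0.8],[0,0,0]],[[0,0,0.7],[0,0,0]],[[-0.1,0.4,0.2],[0,0,0]],[[-0.2,0.8,0],[0,0,0]]]' 0.58
python3 -m handwheel '[[[-0.25,0.9,0],[0,0,0]],[[-0.25,0.9,0],[0,0,0]],[[-0.25,0.9,0],[0,0,0]],[[-0.2,0.6,0],[0,0,0]],[[0,0.2,0],[0,0,0]],[[0,0,0],[0,0,0]],[[0,0,0],[0,0,0]],[[0,0,0],[0,0,0]],[[0,0,0],[0,0,0]],[[0,0,0],[0,0,0]]]'
python3 - <<'E'
from h import *
b=shot('scene')
for d in robot.regions_of('tin_1',b):
  m=d['mask']; c=ray(b,np.argwhere(m).mean(0)[::-1],85)[:2]
  print(round(d['p'],2),*fit([(b,m)],cyl(27.3,42,67),[c]))
cv2.imwrite('pics/s11.png',cv2.resize(b['frame'][90:330,140:460],(800,600),interpolation=2))
E
```

```text
t: 48.95
tool_pos: [518.4, 98.9, 353.0]
tool_rot: [3.141, 0.009, 3.03]
force: [1.6, 1.0, 0.2]
opening: 67.5
gripper_force: 0.0
t: 49.78
tool_pos: [479.3, 239.0, 347.9]
tool_rot: [-3.141, -0.0, 3.032]
force: [0.3, -0.4, -0.0]
opening: 67.0
gripper_force: 0.0
0.96 [604.10817532  43.87623467] 0.9275911026975864
0.9 [510.78722418 -69.36787725] 0.9220055710306406
```

View pics/s11.png

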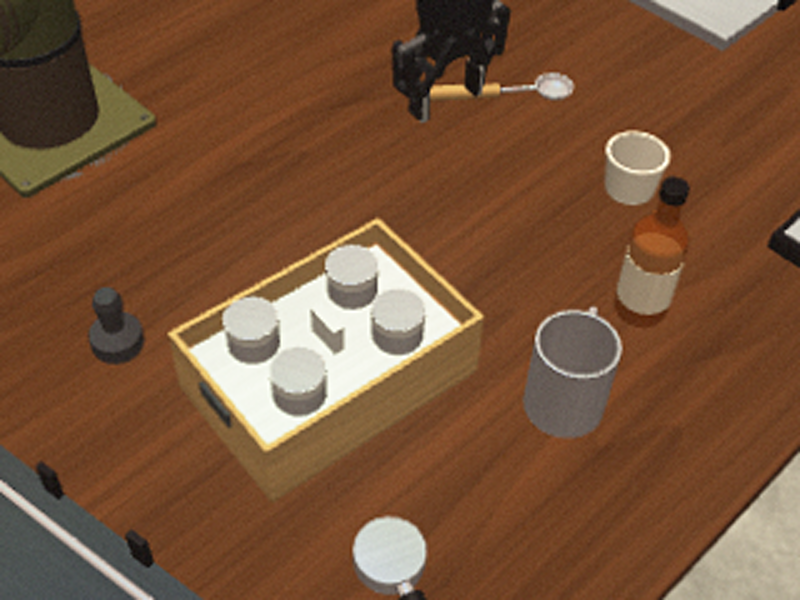

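All four tins stand on the flat divider (tab up, near pixel 327,325) and the other things on the counter are undisturbed.

```bash
python3 -c "
from bench import robot
print(robot.hand_in())"
```

```text
the job is handed in; nothing more can be done
None
```

The case is packed and handed in at about 50 s of robot time: two cartons upright on the floor, the divider flat on its ledges with the tab up, and four tins upright on the divider; the final picture shows nothing else on the counter shifted.

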